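Pair the water alarm: clip the sensor on the pot and hold the bell's button halfway

ROBOT

A 7-joint arm with a two-finger parallel gripper is mounted at the origin on the work surface. World frame = base frame: x ahead of the robot, y to its left, z up, the work surface at z = 0. Lengths are in m, angles in rad, forces in N, time in s.
With the tool pointing down it reaches from about 0.4 to 0.85 m from the base axis. Payload 10.4 kg.
Tool frame: the origin (TCP) lies between the finger pads; the fingertips stand ctrl.tips_ahead ahead of it and the grasp point (between the pads) lies 8 mm behind it (ctrl.tips_ahead is the distance from the TCP to the fingertips, in m); y points along the fingers, z is the direction in which the jaws open and shut, and the axes are right-handed (so a half turn about y gives the same grasp; the last joint's range is limited). The gripper opens to 87 mm and grips with 3 to 60 N. Pads are 19 mm wide; open, the fingers measure 117 mm over their backs; the gripper's body (75 mm by 190 mm) begins 51 mm behind the grasp point.
Start: joints at [1.102, 0.332, -0.065, 1.46, 0.022, 1.35, -0.088], TCP at [0.27, -0.564, 0.234] pointing down, gripper open.
Joint ranges: [-2.6, 2.6], [-0.5, 2.12], [-1.47, 1.34], [0.16, 2.42], [-1.27, 4.41], [0.06, 2.06], [-2.6, 2.6]. Speed limits (rad/s): [2.22, 2.22, 2.79, 2.79, 3.14, 3.14, 3.14].

INTERFACE

Orientations are given as [roll, pitch, yaw] about the fixed x, y, z axes, in that order (R = Rz(yaw) Ry(pitch) Rx(roll)).
In Python, from station import ctrl, optics gives the robot as it stands.
- The arm moves only by the shell command python3 -m creep 'ROWS' [FORCE]. ROWS is a JSON object of lists of equal length, an entry for each row: "fingers": the closure in counts, from 0 (fully open) to 255 (shut); "dp": the shift along the world's x, y, z in mm, a list of three; "yaw": the turn about the world's z in degrees. In form: {"fingers": [fingers, ...], "dp": [[dx, dy, dz], ...], "yaw": [yaw, ...]}. A call has 1 to 5 rows; each row shifts and turns the commanded pose from where the row before left it; what a row does not reach is not made up. A row lasts 1/10 s, in which the tool goes at most 50 mm and 8.59 degrees, less where a joint would pass 70% of its speed; a pose out of reach is approached as far as the arm can. A call is refused whole if a number of a shift passes 50 or a number of a turn 8.59, either way. A call with a gripper value outside its range is refused whole. The fingers move at their own pace and stop on an object; FORCE is the grip in N (left out, the last holds). Time passes only in rows, so rows that do not move let the fingers close. It gives the time, the measured TCP pose, the force and the opening at its end, in the units of the state.
- ctrl.observe(): the state, without advancing time (a new reading comes with each control period).
- optics.camera(name): name is "side" or "top"; returns (picture, depth): 384x512x3 uint8, red, green, blue; 384x512 float32, m along the optical axis (not along the pixel's ray), 0 where there is no reading.
- optics.camera_info(name): a dict with "camera_matrix" (3x3 intrinsics, pixels), "dist_coeffs" ([k1, k2, p1, p2, k3] as OpenCV has them; the pictures are not rectified), "pose" (4x4, takes a point from camera to world coordinates). Camera axes: x right, y down, z forward; pixel columns grow to the right and rows downward; lengths in m; the calibration is good to about 2 mm. A picture is of the moment at which its call begins. camera_info takes no time and is no camera call.
- ctrl.close_job(): hands the job in, once; it reports no verdict.
The state is a dict: "clock": time; "joint_pos": joint angles; "qvel": joint speeds; "joint_efforts": joint torques, N m; "tool_pos": TCP position; "ee_rot": TCP orientation; "ft_force": force on the tool from outside, world axes, zero at the start; "moment": the same for the moment, N m; "finger_gap": finger opening in m.
Only numpy, scipy, OpenCV 4.12 (cv2) and the standard library are available. Lean on these libraries where they do the work, as an engineer would, in place of code of your own. Each camera call takes 0.05 s, during which the arm holds its last target. There are 200 camera calls.

TASK

Get the water alarm ready: squeeze open the orange sensor clip that stands on the steel plate, lower it astride the rim of the terracotta pot and let go, so that it stays upright gripping the pot's wall by itself, with the wall well down between its jaws. Then press the red button of the white alarm bell halfway down (about 8 mm of its 16 mm travel) and finish while still holding it there. Never push the button to its stop, which would erase the pairing, and leave the pot standing where it is and the comb, the bangle box and the tumbler undisturbed.

Things in the scene. Friction and masses are not known exactly. Their poses are not given: they have to be found in the camera images.
- crate: Blue upturned plastic crate, the nightstand, fixed. 360 (x) x 680 (y) x 120 mm high. Origin: centre of its underside on the table; its flat top, on which everything stands, is 120 mm higher.
- plate: Round steel plate, loose, 160 mm across, floor 4 mm thick, rim 11 mm high. Origin: centre of its underside. The clip stands on it.
- clip: Orange sprung sensor clip like a big clothes peg, loose, 50 to 85 g, 88 mm high, 28 mm wide along its x, standing on its black jaws, tails up. Origin: centre of its underside, in the plane where the jaws meet; z up, y = squeezing direction. The -y half is rigid with this body; the +y half swings on a pin along x at y = 12 mm, 45 mm up. Grip it by both tails from above, fingers closing along y.
- clip_tails (a point): Point 70 mm above the clip's origin, between the tails (48 to 88 mm up, 28 mm wide). The -y tail is vertical, outer face at y = -21 mm. The +y tail leans outward 0.4 rad when closed (top outer edge at y = 28 mm) and is vertical, outer face at about y = 10 mm, when open: 49 mm over both closed, 31 mm fully open at its stop. The spring takes 4 to 8 N here; 25 N is a firm grip.
- clip_mouth (a point): Point between the clip's jaw pads, 7 mm above its origin; wanted over the pot's wall, 10 to 20 mm below the rim. Pads are 20 mm wide: the fixed one's face at y = -1 mm, 0 to 24 mm up; the moving one's at y = 1 mm closed, 3 to 15 mm up. Fully open the gap runs from y = -1 to 14 mm. Above is a throat 16 mm wide up to the pin, 39 mm up. It bites the wall with about 5 N.
- clip_jaw (a joint): Angle of the clip's moving jaw, rad: 0 closed, 0.42 fully open, about 0.15 when it bites the pot's wall.
- pot: Small round terracotta pot, loose, about 0.6 kg, 116 mm across, 90 mm high, empty and open at the top. The wall is vertical and 6 mm thick (inner radius 52, outer 58 mm) over its upper 60 mm; floor 7 mm thick. Origin: centre of its underside; z up.
- pot_rim (a point): Centre of the pot's mouth, in the plane of the rim, 90 mm above the pot's underside.
- bell: White round plastic alarm bell, fixed to the crate, 92 mm across, its domed housing 50 mm high, with a red button on a yellow stem in the middle of the top. Origin: centre of its underside.
- bell_button_top (a point): Centre of the top face of the red button (34 mm across); 75 mm above the bell's underside when not pressed; moves down with the button.
- bell_button (a joint): Travel of the sprung button straight down, m: 0 up, 0.008 halfway (wanted), 0.016 at its stop. It takes about 2 N to start, 6 N halfway and 9.5 N at the stop, and springs back when let go.
- bangle_box: Bystander: glass bangle box with brass-edged flip-top lid (shut), loose, 76 (x) x 110 (y) x 58 mm. Origin: centre of its underside.
- comb: Bystander: wooden comb lying flat, 40 (x) x 170 (y) x 7 mm, loose. Origin: middle of its underside.
- tumbler: Bystander: steel tumbler, loose, 66 mm across, 80 mm high. Origin: centre of its underside.
Mind the look-alikes: they are no part of the job. What is shaped like the pot but turquoise is not meant.

How it is judged:
On the way, in this order (a step that is already met when the one before it is completed fails the run):
1. the clip grips the pot's rim by itself, upright, let go (horizontal distance between clip_mouth and pot_rim between 0.042 and 0.068 m and z of clip_mouth in the frame of pot_rim below -0.005 m and angle between clip's own z axis and vertical below 0.4 rad and value of joint clip_jaw between 0.03 and 0.3 rad and contact force between clip and pot above 1 N and contact force between each of the arm, the fingers and clip below 0.05 N and linear speed of clip below 0.03 m/s and angle between pot's own z axis and vertical below 0.1 rad), for 0.3 s.
2. the bell's button is held about halfway down by the fingers (value of joint bell_button between 0.005 and 0.011 m and contact force between the fingers and bell above 2 N), for 1 s.
At the end, for the whole second after the job is handed in: The clip bites the pot's wall unaided (its mouth point 42 to 68 mm from the pot's axis and at least 5 mm below the rim, jaw between 0.03 and 0.3 rad, tilted under 0.4 rad, at rest, untouched by the robot), the pot upright, and the fingers are holding the bell's button 5 to 11 mm down with over 2 N (all of step 1 and all of step 2); the arm keeps its last pose, push and grip.
It fails at once if the button is pushed to its stop (over 14.5 mm) (value of joint bell_button above 0.0145 m).
It fails at once if the pot is shoved more than 40 mm or tipped (distance of pot from where it was at the start of the episode above 0.04 m or angle between pot's own z axis and vertical above 0.35 rad).
It fails at once if the comb, bangle box or tumbler is moved more than 25 mm (distance of any of comb, bangle_box, tumbler from where it was at the start of the episode above 0.025 m).
It also fails if it takes over 54 s, if anything falls off the work surface, if the arm or the gripper's body presses on something with over 40 N, if the wrist force passes 120 N, or if a joint passes its speed limit or range.

## Working session

There is one attempt and no reset: what is moved stays moved. The work goes in short steps, Python scripts to look and compute and a shell command to move; the robot and the scene stay as the last step left them, time stands still between calls to the robot, and variables do not carry over. Pictures are saved under pics/ and viewed, about 8 in all and at most 12, crops included, and the job is handed in when it is done.

```bash
mkdir -p pics; ls
cat > h.py <<'E'
import numpy as np, cv2
from station import ctrl, optics
def grab(n,tag):
    p,d=optics.camera(n); cv2.imwrite(f'pics/{tag}.png',p[:,:,::-1]); np.savez(f'/tmp/{tag}.npz',p=p,d=d); return p,d
def w(n,d,u,v,z=None):
    i=optics.camera_info(n); K=np.array(i['camera_matrix']); T=np.array(i['pose'])
    xy=cv2.undistortPoints(np.array([[[u,v]]],float),K,np.array(i['dist_coeffs']))[0,0]
    r=T[:3,:3]@np.array([xy[0],xy[1],1]); 
    s=d[int(v),int(u)] if z is None else (z-T[2,3])/r[2]
    return T[:3,3]+s*r
def cloud(n,d):
    i=optics.camera_info(n); K=np.array(i['camera_matrix']); T=np.array(i['pose'])
    g=np.stack(np.meshgrid(np.arange(512),np.arange(384)),-1).reshape(-1,1,2).astype(float)
    xy=cv2.undistortPoints(g,K,np.array(i['dist_coeffs']))[:,0]
    P=np.c_[xy,np.ones(len(xy))]*d.reshape(-1,1)
    return (P@T[:3,:3].T+T[:3,3]).reshape(384,512,3)
E
python3 - <<'E'
from h import *
a,_=grab('top','t0'); b,_=grab('side','s0')
cv2.imwrite('pics/both0.png',cv2.resize(np.vstack([a,b])[:,:,::-1],(0,0),fx=.78,fy=.78)) 
print(ctrl.observe(), ctrl.tips_ahead)
for n in('top','side'): print(optics.camera_info(n))
E
```

```text
pics
{'clock': 0.1, 'joint_pos': array([ 1.10242002,  0.33281326, -0.06472313,  1.46089627,  0.02158991,
        1.3498941 , -0.08852041]), 'qvel': array([-0.0004449 , -0.00057132, -0.00101182, -0.00178699,  0.00032484,
       -0.00309932,  0.00099802]), 'joint_efforts': array([ 1.89065766e-03, -6.24540496e+01,  2.50007689e-02, -3.90719104e+01,
       -6.13187137e-02,  3.64770752e-02, -2.39517914e-05]), 'tool_pos': array([ 0.26933516, -0.5636012 ,  0.23281209]), 'ee_rot': array([-1.57211150e+00, -4.33358636e-05, -2.69579704e+00]), 'ft_force': array([0.04159958, 0.0313888 , 0.16922603]), 'moment': array([ 0.04127651, -0.03611831, -0.06834872]), 'finger_gap': 0.08667444957140168} 0.011
{'camera_matrix': array([[370.41238581,   0.        , 263.28311103],
       [  0.        , 370.41238581, 192.52330092],
       [  0.        ,   0.        ,   1.        ]]), 'dist_coeffs': array([-0.08067345,  0.        ,  0.        ,  0.        ,  0.        ]), 'pose': array([[-0.01345537, -0.99392613,  0.10922358,  0.43406835],
       [-0.99982779,  0.01477   ,  0.01123595,  0.01416847],
       [-0.01278094, -0.10905359, -0.9939537 ,  0.89697044],
       [ 0.        ,  0.        ,  0.        ,  1.        ]])}
{'camera_matrix': array([[352.27543807,   0.        , 259.65031114],
       [  0.        , 352.27543807, 195.49400907],
       [  0.        ,   0.        ,   1.        ]]), 'dist_coeffs': array([-0.00742216,  0.        ,  0.        ,  0.        ,  0.        ]), 'pose': array([[-0.98587499, -0.09855368,  0.13541666,  0.36819951],
       [-0.16671298,  0.65489721, -0.73710001,  0.69147669],
       [-0.01604007, -0.74926418, -0.66207696,  0.74209301],
       [ 0.        ,  0.        ,  0.        ,  1.        ]])}
```

View pics/both0.png

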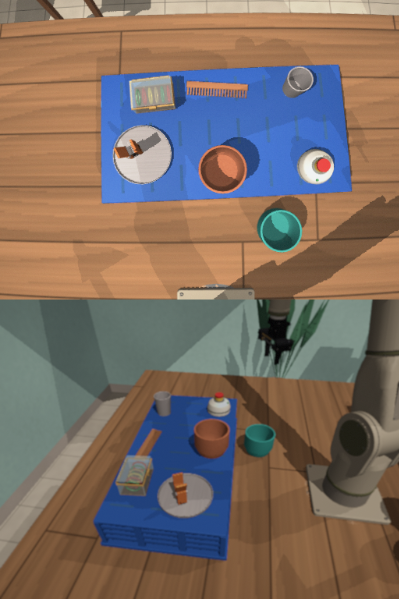

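The stacked view (scale 0.78, top view above) shows two pot shapes. The terracotta one at top px ~(285,217) stands on the crate. The turquoise one at ~(359,296) stands on the table and isn't meant. The orange clip is on the plate at ~(165,193) and the bell with its red button at ~(413,212). I'll confirm these in an enlarged crop and measure.

Run:
```python
from h import *
t=np.load('/tmp/t0.npz'); s=np.load('/tmp/s0.npz')
A=cv2.resize(t['p'][150:250,130:330],(800,400)*1,interpolation=cv2.INTER_CUBIC) if 0 else cv2.resize(t['p'][160:250,140:320],None,fx=3.3,fy=3.3,interpolation=cv2.INTER_CUBIC)
B=cv2.resize(s['p'][145:275,190:310],None,fx=2.2,fy=2.2,interpolation=cv2.INTER_CUBIC)
H=max(A.shape[0]+B.shape[0],0); im=np.zeros((H,A.shape[1],3),np.uint8); im[:A.shape[0]]=A; im[A.shape[0]:,:B.shape[1]]=B
C=cv2.resize(t['p'][170:215,135:195],None,fx=5,fy=5,interpolation=cv2.INTER_CUBIC); im[A.shape[0]:A.shape[0]+225,290:590]=C
cv2.imwrite('pics/crop.png',im[:,:,::-1]); print(im.shape)
for n,f in(('top',t),('side',s)):
    p=f['p'].astype(int);X=cloud(n,f['d']);hs=cv2.cvtColor(f['p'],cv2.COLOR_RGB2HSV)
    on=(X[...,2]>.1)&(X[...,0]>.2)&(X[...,0]<.75)&(abs(X[...,1])<.42)&(f['d']>0)
    orange=on&(hs[...,0]<15)&(hs[...,1]>120)
    # pot rim: high ring
    m=orange&(X[...,2]>.203)&(X[...,2]<.222)&(X[...,1]>-.15)&(X[...,1]<.12); q=X[m]
    if len(q)>5:
        M=np.c_[2*q[:,:2],np.ones(len(q))]; c=np.linalg.lstsq(M,(q[:,:2]**2).sum(1),rcond=None)[0]
        print(n,'pot',len(q),c[:2],np.sqrt(c[2]+c[0]**2+c[1]**2),np.median(q[:,2]))
    m=orange&(X[...,1]>.13)&(X[...,2]>.13); q=X[m]
    print(n,'clip',len(q),q.min(0),q.max(0))
    for lo,hi in((.13,.16),(.16,.185),(.185,.23)):
        k=q[(q[:,2]>lo)&(q[:,2]<hi)]
        if len(k)>3:
            e,v=np.linalg.eigh(np.cov(k[:,:2].T)); print('  ',lo,hi,len(k),k.mean(0),np.sqrt(e)*1000,np.degrees(np.arctan2(v[1],v[0])))
    red=on&(X[...,1]<-.15)&((hs[...,0]<6)|(hs[...,0]>174))&(hs[...,1]>150)
    q=X[red]; print(n,'button',len(q),q.mean(0),np.percentile(q[:,2],[5,50,95]),(q.min(0)+q.max(0))/2)
    gray=on&(X[...,1]>.13)&(hs[...,1]<60)&(X[...,2]<.14); q=X[gray]
    print(n,'plate',(np.percentile(q,1,0)+np.percentile(q,99,0))/2)
    q=X[on];print(n,'crate ymin/max',np.percentile(q,[.1,50,99.9],0))
```

```text
(583, 594, 3)
top pot 526 [ 0.46438993 -0.01793375] 0.054193852125124925 0.2103651842050966
top clip 357 [0.49444489 0.18914011 0.13084678] [0.53785569 0.26993588 0.2157043 ]
   0.13 0.16 46 [0.51413799 0.20393555 0.14497395] [ 8.05903592 14.35222331] [-160.52803841  109.47196159]
   0.16 0.185 66 [0.51545205 0.21004112 0.17925679] [ 7.93952296 13.60070658] [-161.93364288  108.06635712]
   0.185 0.23 245 [0.5139352  0.21862612 0.20377425] [ 7.99561488 17.91732631] [-155.81016452  114.18983548]
top button 232 [ 0.47070759 -0.26608083  0.19513621] [0.19201416 0.19552178 0.19744013] [ 0.4713529  -0.27039725  0.18513978]
top plate [0.54015946 0.22136959 0.12607705]
top crate ymin/max [[ 0.38421983 -0.36806174  0.11629946]
 [ 0.56146001 -0.02351604  0.12109995]
 [ 0.74920547  0.3132795   0.21278403]]
side pot 287 [ 0.46759674 -0.01492544] 0.05420504729269872 0.207968206214031
side clip 489 [0.49852781 0.18472033 0.13059907] [0.68549888 0.2450821  0.21426654]
   0.13 0.16 109 [0.52233042 0.22745228 0.14501447] [ 5.08004477 35.64232395] [-105.13055546  164.86944454]
   0.16 0.185 160 [0.52042232 0.21842359 0.17409849] [ 7.80179603 15.0236631 ] [-148.98264434  121.01735566]
   0.185 0.23 220 [0.52136445 0.21486956 0.201226  ] [ 7.70475555 19.26850924] [-153.07713809  116.92286191]
side button 60 [ 0.47360078 -0.26359009  0.19458747] [0.19014911 0.19525242 0.1967686 ] [ 0.47350454 -0.26681613  0.19414962]
side plate [0.56920184 0.20273802 0.12957067]
side crate ymin/max [[ 0.38515363 -0.3633388   0.10301686]
 [ 0.56305308  0.12241651  0.12112072]
 [ 0.7492958   0.3197788   0.21277652]]
```

View pics/crop.png

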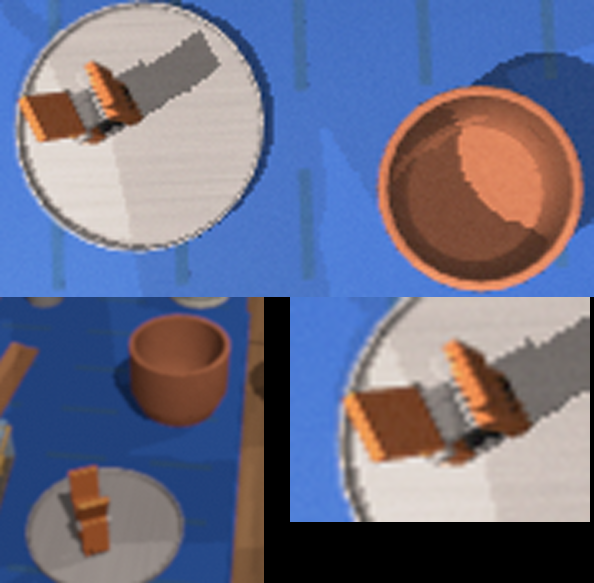

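The enlarged crop confirms the targets. The orange clip stands on the plate: its leaning (+y) tail is at crop (50,115), towards world +y, and its upright tail is at crop (115,95). The terracotta pot is at crop (480,190). The clip yaw is about 26°, which already matches the gripper's closing direction. Next I'll refine the clip frame, the pot centre (outer edge of the rim) and the button centre.

Run:
```python
from h import *
for n,tag in(('top','t0'),('side','s0')):
    f=np.load(f'/tmp/{tag}.npz');X=cloud(n,f['d']);hs=cv2.cvtColor(f['p'],cv2.COLOR_RGB2HSV)
    orange=(hs[...,0]<15)&(hs[...,1]>110)&(abs(X[...,0]-.515)<.05)&(abs(X[...,1]-.22)<.07)
    q=X[orange&(X[...,2]>.206)]
    for lab,k in (('right',q[q[:,1]<.2245]),('left',q[q[:,1]>.2245])):
        if len(k)<4: print(n,lab,len(k)); continue
        e,v=np.linalg.eigh(np.cov(k[:,:2].T)); d=v[:,1]*np.sign(v[0,1]); yaw=np.degrees(np.arctan2(d[1],d[0]))
        print(n,lab,len(k),k.mean(0).round(4),'yaw',yaw.round(1),'len',np.ptp(k[:,:2]@d).round(4))
    a=np.radians(25.5); 
    for lo,hi in((.15,.17),(.17,.19),(.19,.206),(.206,.22)):
        k=X[orange&(X[...,2]>lo)&(X[...,2]<hi)]; c=k[:,0]*np.cos(a)+k[:,1]*np.sin(a); l=-k[:,0]*np.sin(a)+k[:,1]*np.cos(a)
        print(n,lo,'clipx',c.min().round(4),c.max().round(4),'clipy',np.sort(l.round(3))[::max(1,len(l)//14)])
    # rim ellipse centre + button centre via mask contour on known plane
    m=((hs[...,0]<15)&(hs[...,1]>80)&(X[...,2]>.2)&(X[...,2]<.22)&(abs(X[...,1]+.016)<.08)).astype(np.uint8)
    c=max(cv2.findContours(m,0,1)[0],key=cv2.contourArea); h=cv2.convexHull(c)[:,0]
    P=np.array([w(n,None,u,v,.21) for u,v in h])[:,:2]; print(n,'rim hull',cv2.minEnclosingCircle(P.astype(np.float32)), cv2.fitEllipse((P*1000).astype(np.float32)))
    r=(((hs[...,0]<6)|(hs[...,0]>174))&(hs[...,1]>150)&(X[...,2]>.192)&(abs(X[...,1]+.267)<.04)).astype(np.uint8)
    c=max(cv2.findContours(r,0,1)[0],key=cv2.contourArea)[:,0]; P=np.array([w(n,None,u,v,.195) for u,v in c])
    print(n,'button',cv2.minEnclosingCircle(P[:,:2].astype(np.float32)))
```

```text
top right 51 [0.5254 0.1971 0.2114] yaw 26.0 len 0.0273
top left 76 [0.5071 0.2333 0.2116] yaw 28.1 len 0.0271
top 0.15 clipx 0.5469 0.5623 clipy [-0.048 -0.048 -0.048 -0.048 -0.047 -0.046 -0.046 -0.044 -0.043 -0.042
 -0.041 -0.04  -0.039 -0.022 -0.022]
top 0.17 clipx 0.5456 0.572 clipy [-0.052 -0.051 -0.051 -0.05  -0.044 -0.041 -0.038 -0.022 -0.021 -0.021
 -0.02  -0.019 -0.019 -0.018 -0.018 -0.014]
top 0.19 clipx 0.5446 0.5721 clipy [-0.051 -0.051 -0.05  -0.05  -0.018 -0.017 -0.017 -0.016 -0.015 -0.015
 -0.014 -0.013 -0.013 -0.013 -0.012 -0.012]
top 0.206 clipx 0.5444 0.5733 clipy [-0.051 -0.05  -0.049 -0.048 -0.047 -0.046 -0.011 -0.01  -0.01  -0.009
 -0.008 -0.007 -0.006 -0.004 -0.003]
top rim hull ((0.4645516276359558, -0.017926570028066635), 0.057419970631599426) ((464.3809814453125, -17.939699172973633), (114.0056381225586, 114.10113525390625), 158.10816955566406)
top button ((0.4702126085758209, -0.26663047075271606), 0.016753658652305603)
side right 44 [0.5282 0.1997 0.2102] yaw 27.7 len 0.0249
side left 43 [0.5086 0.2367 0.2117] yaw 28.3 len 0.0278
side 0.15 clipx 0.5503 0.5759 clipy [-0.049 -0.039 -0.015 -0.015 -0.014 -0.014 -0.014 -0.014 -0.014 -0.014
 -0.013 -0.013 -0.013 -0.013 -0.013 -0.012]
side 0.17 clipx 0.5502 0.5772 clipy [-0.05  -0.048 -0.047 -0.046 -0.046 -0.045 -0.045 -0.043 -0.038 -0.017
 -0.017 -0.015 -0.014 -0.014 -0.013 -0.012]
side 0.19 clipx 0.5495 0.5766 clipy [-0.049 -0.048 -0.047 -0.046 -0.046 -0.046 -0.046 -0.046 -0.045 -0.045
 -0.012 -0.011 -0.009 -0.007 -0.006]
side 0.206 clipx 0.5475 0.5751 clipy [-0.052 -0.049 -0.047 -0.047 -0.046 -0.046 -0.046 -0.045 -0.007 -0.007
 -0.005 -0.005 -0.005 -0.004 -0.003]
side rim hull ((0.46646764874458313, -0.009277242235839367), 0.062100958079099655) ((466.4523010253906, -9.943622589111328), (112.94844818115234, 125.07533264160156), 8.281465530395508)
side button ((0.4734506905078888, -0.26372283697128296), 0.019177589565515518)
```

```bash
python3 -m creep '{"fingers":[0,0,0,0,0],"dp":[[0,0,45],[0,0,45],[14,44,0],[14,44,0],[14,44,0]],"yaw":[0,0,1,1,0]}' 25 && python3 -m creep '{"fingers":[0,0,0,0,0],"dp":[[14,44,0],[14,44,0],[14,44,0],[14,44,0],[14,44,0]],"yaw":[0,0,0,0,0]}' && python3 -m creep '{"fingers":[0,0,0,0,0],"dp":[[14,44,0],[14,44,0],[14,44,0],[14,44,0],[14,44,0]],"yaw":[0,0,0,0,0]}'  && python3 -m creep '{"fingers":[0,0,0,0,0],"dp":[[14,44,0],[14,44,0],[14,44,0],[0,0,0],[0,0,0]],"yaw":[0,0,0,0,0]}'
```

```text
clock: 0.6
tool_pos: [0.3118, -0.4303, 0.3233]
ee_rot: [-1.571, -0.0, -2.661]
ft_force: [0.6, 0.4, 0.3]
finger_gap: 0.0868
clock: 1.1
tool_pos: [0.3815, -0.21, 0.3234]
ee_rot: [-1.571, -0.0, -2.661]
ft_force: [0.3, -0.3, 0.3]
finger_gap: 0.087
clock: 1.6
tool_pos: [0.4515, 0.0099, 0.3235]
ee_rot: [-1.57, -0.0, -2.661]
ft_force: [1.9, -0.8, 0.1]
finger_gap: 0.0872
clock: 2.1
tool_pos: [0.4932, 0.1409, 0.323]
ee_rot: [-1.572, -0.001, -2.658]
ft_force: [0.1, -1.4, -0.3]
finger_gap: 0.0868
```

```bash
python3 -m creep '{"fingers":[0,0,0,0,0],"dp":[[12,39,0],[12,38,0],[0,0,-35],[0,0,-30],[0,0,0]],"yaw":[0,0,0,0,0]}'
python3 - <<'E'
from h import *
b,_=grab('side','s1'); a,_=grab('top','t1')
im=np.hstack([cv2.resize(b[180:360,130:310],(480,480)),cv2.resize(a[150:250,120:186],(317,480))])
cv2.imwrite('pics/g1.png',im[:,:,::-1]); print(ctrl.observe()['tool_pos'])
E
```

```text
clock: 2.6
tool_pos: [0.5163, 0.2142, 0.2548]
ee_rot: [-1.57, -0.007, -2.663]
ft_force: [0.9, -0.3, 0.8]
finger_gap: 0.0868
[0.51783946 0.21559454 0.25927086]
```

View pics/g1.png

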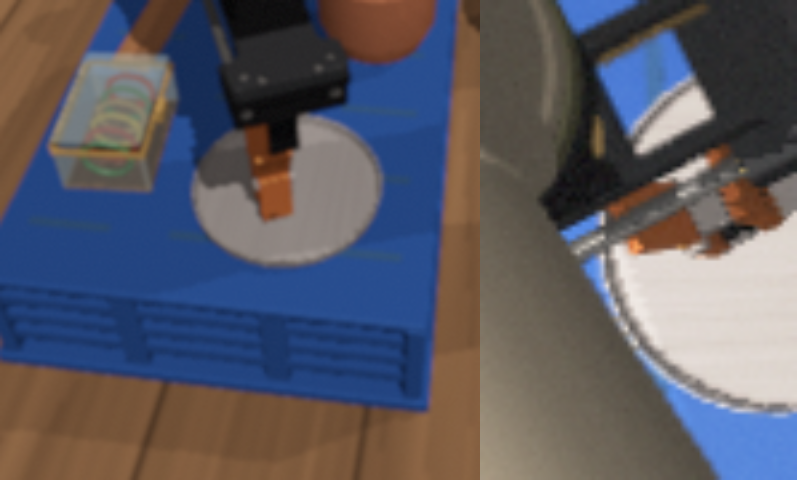

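The side view shows the near finger seemingly to the right (-x) of the leaning tail. I'll check that sideways offset numerically from the depth of the fingers and the clip in the same pictures.

Run:
```python
from h import *
o=ctrl.observe(); T=o['tool_pos'];a=o['ee_rot'][2]+np.pi; print(T,np.degrees(a))
c0=np.array([.518,.215])
ex=np.array([np.cos(a),np.sin(a)]);ey=np.array([-ex[1],ex[0]])
print('clip0 rel TCP',(c0-T[:2])@ex,(c0-T[:2])@ey)
for n,tag in(('side','s1'),('top','t1')):
    f=np.load(f'/tmp/{tag}.npz');X=cloud(n,f['d']);hs=cv2.cvtColor(f['p'],cv2.COLOR_RGB2HSV)
    near=(abs(X[...,0]-T[0])<.1)&(abs(X[...,1]-T[1])<.1)&(f['d']>0)
    for lab,m in(('finger',near&(X[...,2]>.235)&(X[...,2]<.275)&(hs[...,2]<90)),('clip',near&(X[...,2]>.165)&(X[...,2]<.218)&(hs[...,0]<15)&(hs[...,1]>110))):
        q=X[m]
        if len(q)<5: print(n,lab,len(q));continue
        d=q[:,:2]-T[:2]; print(n,lab,len(q),'x',np.percentile(d@ex,[2,25,50,75,98]).round(4),'y',np.percentile(d@ey,[2,25,50,75,98]).round(4),'z',q[:,2].min().round(3))
```

```text
[0.51783946 0.21559454 0.25927086] 27.427112975981373
clip0 rel TCP -0.00013135962107077085 -0.0006016577789896713
side finger 118 x [-0.0107 -0.0056 -0.      0.0053  0.0102] y [0.0492 0.0508 0.0514 0.0521 0.0539] z 0.244
side clip 256 x [-0.0091  0.0001  0.0056  0.0113  0.0156] y [-0.0196 -0.0173  0.0136  0.0173  0.0249] z 0.165
top finger 0
top clip 172 x [-0.0146 -0.013  -0.009  -0.0011  0.0117] y [-0.0225 -0.0187  0.0094  0.0157  0.0241] z 0.166
```

```bash
python3 -m creep '{"fingers":[0,0,0,0,0],"dp":[[-1,3,-30],[0,0,-30],[0,0,-13],[0,0,0],[0,0,0]],"yaw":[0,0,0,0,0]}' && python3 -m creep '{"fingers":[70,90,100,110,120],"dp":[[0,0,0],[0,0,0],[0,0,0],[0,0,0],[0,0,0]],"yaw":[0,0,0,0,0]}' && python3 -m creep '{"fingers":[130,140,150,160,170],"dp":[[0,0,0],[0,0,0],[0,0,0],[0,0,0],[0,0,0]],"yaw":[0,0,0,0,0]}'&& python3 -m creep '{"fingers":[190,210,230,230,230],"dp":[[0,0,0],[0,0,0],[0,0,0],[0,0,0],[0,0,0]],"yaw":[0,0,0,0,0]}'
```

```text
clock: 3.2
tool_pos: [0.5174, 0.2202, 0.1875]
ee_rot: [-1.57, 0.002, -2.662]
ft_force: [0.1, 0.1, 1.7]
finger_gap: 0.0868
clock: 3.7
tool_pos: [0.5166, 0.2201, 0.1857]
ee_rot: [-1.571, 0.0, -2.661]
ft_force: [1.0, -0.4, 1.1]
finger_gap: 0.0549
clock: 4.2
tool_pos: [0.5178, 0.2194, 0.1867]
ee_rot: [-1.569, 0.002, -2.662]
ft_force: [1.5, -3.4, 7.7]
finger_gap: 0.0325
clock: 4.7
tool_pos: [0.5177, 0.2195, 0.1867]
ee_rot: [-1.569, 0.002, -2.662]
ft_force: [1.8, -3.2, 6.3]
finger_gap: 0.033
```

```bash
python3 -m creep '{"fingers":[230,230,230,230,230],"dp":[[0,0,30],[0,0,45],[0,0,45],[0,0,0],[0,0,0]],"yaw":[0,0,0,0,0]}'
python3 - <<'E'
from h import *
b,_=grab('side','s2'); a,_=grab('top','t2')
T=ctrl.observe()['tool_pos'];print(T)
i=optics.camera_info('side')
uv=cv2.projectPoints(T.reshape(1,3),cv2.Rodrigues(np.linalg.inv(i['pose'])[:3,:3])[0],np.linalg.inv(i['pose'])[:3,3],i['camera_matrix'],i['dist_coeffs'])[0].ravel();print(uv)
u,v=uv.astype(int)
im=cv2.resize(b[v-50:v+70,u-60:u+60],(600,600),interpolation=cv2.INTER_CUBIC)
cv2.imwrite('pics/g2.png',im[:,:,::-1])
E
```

```text
clock: 5.2
tool_pos: [0.5168, 0.2203, 0.3061]
ee_rot: [-1.57, 0.001, -2.661]
ft_force: [-0.5, -0.1, -1.0]
finger_gap: 0.031
[0.51611464 0.21968714 0.30427407]
[227.43293482 197.89937704]
```

View pics/g2.png

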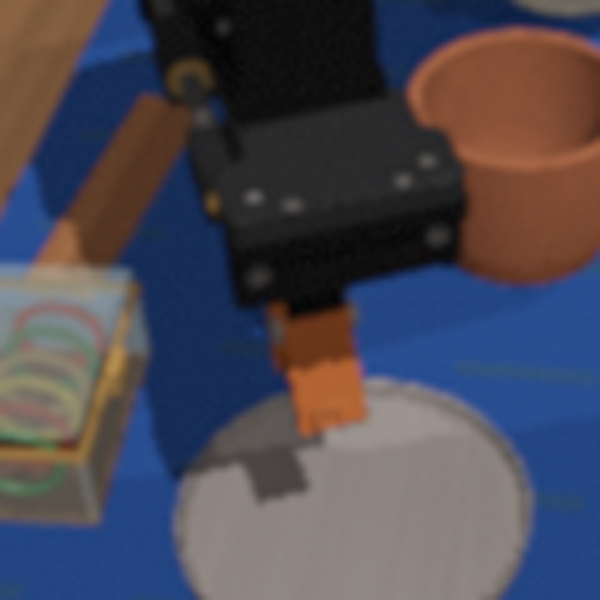

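The clip hangs straight between the fingers, with the orange moving half facing the camera at crop (325,370) and the gap at 31 mm, which is fully open. Next I'll compare the held clip with the known TCP in both views to remove the camera offsets.

Run:
```python
from h import *
o=ctrl.observe(); T=o['tool_pos'];a=o['ee_rot'][2]+np.pi; print(T,np.degrees(a))
ex=np.array([np.cos(a),np.sin(a)]);ey=np.array([-ex[1],ex[0]])
for n,tag in(('side','s2'),('top','t2')):
    f=np.load(f'/tmp/{tag}.npz');X=cloud(n,f['d']);hs=cv2.cvtColor(f['p'],cv2.COLOR_RGB2HSV)
    near=(abs(X[...,0]-T[0])<.05)&(abs(X[...,1]-T[1])<.06)&(f['d']>0)
    q=X[near&(X[...,2]>.2)&(X[...,2]<.34)&(hs[...,0]<18)&(hs[...,1]>110)]
    d=np.c_[(q[:,:2]-T[:2])@ex,(q[:,:2]-T[:2])@ey,q[:,2]-T[2]]
    print(n,len(q))
    for lo in np.arange(-.07,.03,.01):
        k=d[(d[:,2]>=lo)&(d[:,2]<lo+.01)]
        if len(k)>2: print(' z%.2f n%d x %s y %s'%(lo,len(k),np.percentile(k[:,0],[2,98]).round(4),np.percentile(k[:,1],[5,50,95]).round(4)))
    if len(d): print(' zmin',np.sort(d[:,2])[:5].round(4),'zmax',np.sort(d[:,2])[-5:].round(4))
    g=X[near&(X[...,2]>T[2]-.02)&(X[...,2]<T[2]+.03)&(hs[...,2]<70)]
    if len(g)>5: print(' finger x',np.percentile((g[:,:2]-T[:2])@ex,[2,50,98]).round(4),'y',np.percentile((g[:,:2]-T[:2])@ey,[2,50,98]).round(4),'z',(g[:,2].min()-T[2]).round(4))
    # pot rim circle with fixed radius band
    m=(hs[...,0]<18)&(hs[...,1]>80)&(X[...,2]>.204)&(X[...,2]<.222)&(abs(X[...,1]+.016)<.08)&(abs(X[...,0]-.466)<.08)
    p=X[m];M=np.c_[2*p[:,:2],np.ones(len(p))];c=np.linalg.lstsq(M,(p[:,:2]**2).sum(1),rcond=None)[0];print(' pot',len(p),c[:2],p[:,2].max())
```

```text
[0.51611464 0.21968714 0.30427407] 27.53927189850513
side 350
 z-0.06 n30 x [-0.0081  0.0146] y [-0.0048  0.0368  0.0385]
 z-0.05 n77 x [-0.0102  0.0147] y [0.0207 0.0345 0.0376]
 z-0.04 n74 x [-0.0094  0.015 ] y [0.0272 0.0305 0.0331]
 z-0.03 n70 x [-0.0083  0.0149] y [0.0235 0.0263 0.0287]
 z-0.02 n71 x [-0.0097  0.015 ] y [0.0195 0.022  0.025 ]
 z-0.01 n27 x [-0.0069  0.0149] y [0.0155 0.0236 0.025 ]
 zmin [-0.0584 -0.0569 -0.0563 -0.0545 -0.0542] zmax [-0.004  -0.0038 -0.0037 -0.0009  0.0025]
 finger x [-0.0082  0.0028  0.0179] y [0.0165 0.0236 0.0253] z -0.0184
 pot 277 [ 0.46761164 -0.01588633] 0.2122645062459102
top 90
 z-0.06 n9 x [-0.0142 -0.007 ] y [-0.0122 -0.0079  0.0208]
 z-0.05 n20 x [-0.0147 -0.0041] y [-0.0119  0.0281  0.0371]
 z-0.04 n12 x [-0.0146 -0.0071] y [-0.0079  0.0291  0.033 ]
 z-0.03 n6 x [-0.0141 -0.0095] y [0.025  0.0268 0.0285]
 z-0.02 n6 x [-0.0138 -0.    ] y [0.0119 0.0197 0.0233]
 z-0.01 n9 x [-0.015   0.0006] y [0.0099 0.0104 0.0147]
 z0.00 n6 x [-0.0067 -0.0029] y [0.0098 0.0101 0.0105]
 z0.01 n5 x [-0.0092 -0.0053] y [0.0099 0.0102 0.0106]
 z0.02 n16 x [-0.0123 -0.007 ] y [0.0103 0.0125 0.0159]
 zmin [-0.0606 -0.0596 -0.0571 -0.0569 -0.0555] zmax [0.0276 0.0276 0.0279 0.0286 0.0292]
 finger x [-0.0122 -0.0107 -0.0086] y [0.0158 0.0205 0.0258] z 0.0217
 pot 561 [ 0.46432902 -0.01802911] 0.21428524335999244
```

```bash
python3 -m creep '{"fingers":[230,230,230,230,230],"dp":[[-14,-40,0],[-14,-40,0],[-14,-39,0],[-14,-39,0],[-14,-40,0]],"yaw":[0,0,0,0,0]}' && python3 -m creep '{"fingers":[230,230,230],"dp":[[0,0,0],[0,0,0],[0,0,0]],"yaw":[0,0,0]}'
python3 - <<'E'
from h import *
b,_=grab('side','s3'); a,_=grab('top','t3')
o=ctrl.observe(); T=o['tool_pos'];al=o['ee_rot'][2]+np.pi; print(T,np.degrees(al),o['finger_gap'],o['ft_force'])
ex=np.array([np.cos(al),np.sin(al)]);ey=np.array([-ex[1],ex[0]])
im=[]
# overlay: clip pads (gap y -1..14 => TCP frame +5.5) at clip bottom, and rim circles
for n,p in(('side',b),('top',a)):
    i=optics.camera_info(n);W=np.linalg.inv(i['pose'])
    pr=lambda P:cv2.projectPoints(np.array(P,float).reshape(-1,1,3),cv2.Rodrigues(W[:3,:3])[0],W[:3,3],i['camera_matrix'],i['dist_coeffs'])[0].reshape(-1,2)
    c=pr([[.466,-.017,.21]])[0]; u,v=c.astype(int); s=6; x0,y0=u-38,v-45
    q=cv2.resize(p[y0:y0+80,x0:x0+66],None,fx=s,fy=s,interpolation=cv2.INTER_CUBIC)[:,:,::-1].copy()
    t=np.linspace(0,2*np.pi,80)
    for r in(.052,.058):
        P=pr(np.c_[.466+r*np.cos(t),-.017+r*np.sin(t),0*t+.21]); cv2.polylines(q,[((P-[x0,y0])*s).astype(np.int32)],True,(0,255,0),1)
    im.append(q)
cv2.imwrite('pics/g3.png',np.hstack(im))
E
```

```text
clock: 5.8
tool_pos: [0.4451, 0.0204, 0.3043]
ee_rot: [-1.572, -0.001, -2.661]
ft_force: [0.5, -1.4, -0.7]
finger_gap: 0.0307
clock: 6.1
tool_pos: [0.4463, 0.0229, 0.3049]
ee_rot: [-1.572, -0.001, -2.66]
ft_force: [0.7, 0.4, -1.5]
finger_gap: 0.0308
[0.44654531 0.02320899 0.30512925] 27.665663185303934 0.030632122950752235 [-0.11738551  0.0589322  -0.61750661]
```

View pics/g3.png

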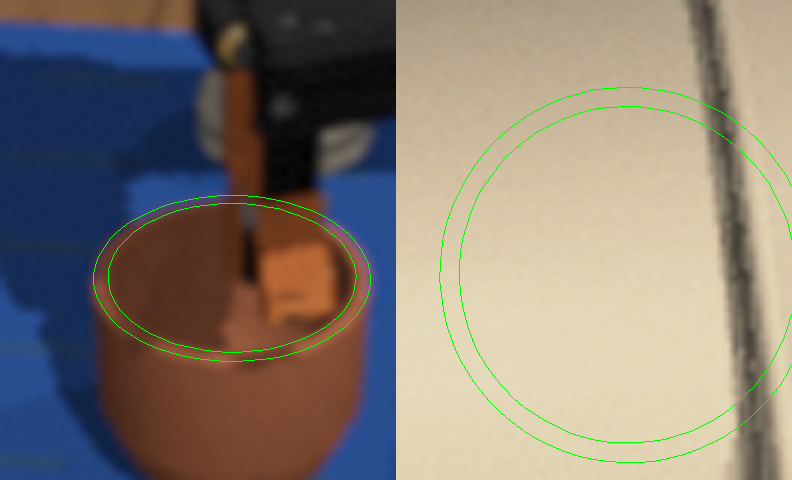

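The side view (left) shows the measured rim circle lying on the real rim to within about a pixel. The clip's orange moving half is at crop (298,280), over the near-side (+y) wall. Top view is hidden by the arm. I'll lower in stages and watch the force.

```bash
python3 -m creep '{"fingers":[230,230,230,230],"dp":[[0,-1,-15],[0,0,-12],[0,0,0],[0,0,0]],"yaw":[0,0,0,0]}' && python3 -m creep '{"fingers":[230,230,230],"dp":[[0,0,-7],[0,0,0],[0,0,0]],"yaw":[0,0,0]}' && python3 -m creep '{"fingers":[230,230,230],"dp":[[0,0,-6],[0,0,0],[0,0,0]],"yaw":[0,0,0]}'
```

```text
clock: 6.6
tool_pos: [0.4465, 0.0215, 0.2785]
ee_rot: [-1.571, -0.0, -2.66]
ft_force: [-0.1, 0.2, -0.4]
finger_gap: 0.0306
clock: 6.9
tool_pos: [0.4465, 0.0211, 0.2716]
ee_rot: [-1.571, 0.0, -2.661]
ft_force: [0.2, 0.3, -1.1]
finger_gap: 0.0307
clock: 7.2
tool_pos: [0.4464, 0.0211, 0.2654]
ee_rot: [-1.571, -0.0, -2.661]
ft_force: [0.6, -0.4, -1.4]
finger_gap: 0.0309
```

```bash
python3 -m creep '{"fingers":[230,230,230,230],"dp":[[0,0,-8],[0,0,0],[0,0,-7],[0,0,0]],"yaw":[0,0,0,0]}' && python3 -m creep '{"fingers":[230,230],"dp":[[0,0,0],[0,0,0]],"yaw":[0,0]}'
python3 - <<'E'
from h import *
b,_=grab('side','s4')
im=cv2.resize(b[85:185,210:310],(600,600),interpolation=cv2.INTER_CUBIC)
cv2.imwrite('pics/g4.png',im[:,:,::-1]); print(ctrl.observe()['tool_pos'])
E
```

```text
clock: 7.6
tool_pos: [0.4461, 0.021, 0.2496]
ee_rot: [-1.571, -0.001, -2.661]
ft_force: [0.0, -0.2, -0.9]
finger_gap: 0.031
clock: 7.8
tool_pos: [0.4466, 0.0211, 0.2507]
ee_rot: [-1.571, 0.0, -2.661]
ft_force: [-0.2, 0.5, 0.0]
finger_gap: 0.0306
[0.44661986 0.0211074  0.25074536]
```

View pics/g4.png

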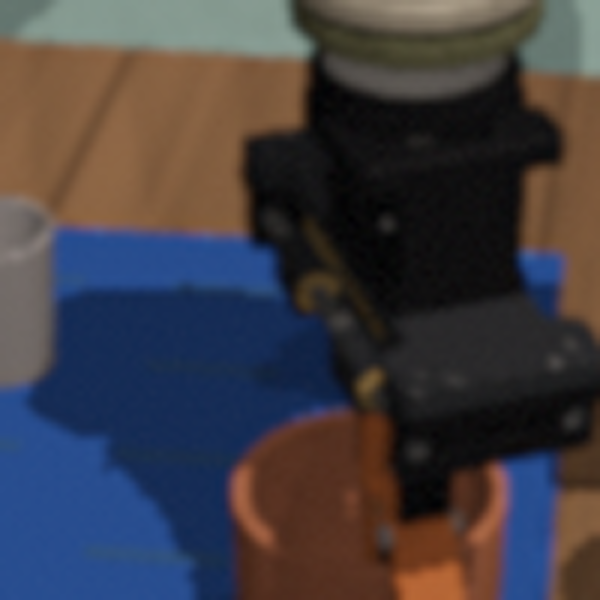

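The moving half (430,580) now hangs outside the near wall and the rigid half is inside, with no contact force. Releasing gently.

```bash
python3 -m creep '{"fingers":[155,145,135,125,115],"dp":[[0,0,0],[0,0,0],[0,0,0],[0,0,0],[0,0,0]],"yaw":[0,0,0,0,0]}' && python3 -m creep '{"fingers":[100,80,40,0,0],"dp":[[0,0,0],[0,0,0],[0,0,0],[0,0,0],[0,0,0]],"yaw":[0,0,0,0,0]}' && python3 -m creep '{"fingers":[0,0,0,0,0],"dp":[[0,0,0],[0,0,15],[0,0,25],[0,0,40],[0,0,40]],"yaw":[0,0,0,0,0]}' && python3 -m creep '{"fingers":[0,0,0,0,0],"dp":[[0,-40,0],[0,-45,0],[5,-45,0],[5,-45,0],[5,-45,0]],"yaw":[0,0,0,0,0]}'
python3 - <<'E'
from h import *
b,_=grab('side','s5');a,_=grab('top','t5')
im=np.hstack([cv2.resize(b[130:230,220:320],(400,400),interpolation=cv2.INTER_CUBIC),cv2.resize(a[160:260,235:335],(400,400),interpolation=cv2.INTER_CUBIC)])
cv2.imwrite('pics/g5.png',im[:,:,::-1])
E
```

```text
clock: 8.35
tool_pos: [0.4464, 0.0212, 0.2506]
ee_rot: [-1.571, -0.0, -2.661]
ft_force: [-0.4, 1.0, -0.2]
finger_gap: 0.045
clock: 8.85
tool_pos: [0.4465, 0.021, 0.2506]
ee_rot: [-1.571, 0.0, -2.661]
ft_force: [-0.6, -0.2, 0.1]
finger_gap: 0.076
clock: 9.35
tool_pos: [0.4461, 0.0211, 0.3718]
ee_rot: [-1.571, -0.001, -2.661]
ft_force: [0.2, 0.1, 0.5]
finger_gap: 0.0868
clock: 9.85
tool_pos: [0.4614, -0.2009, 0.3707]
ee_rot: [-1.57, -0.0, -2.661]
ft_force: [0.3, -0.2, 0.8]
finger_gap: 0.0869
```

View pics/g5.png

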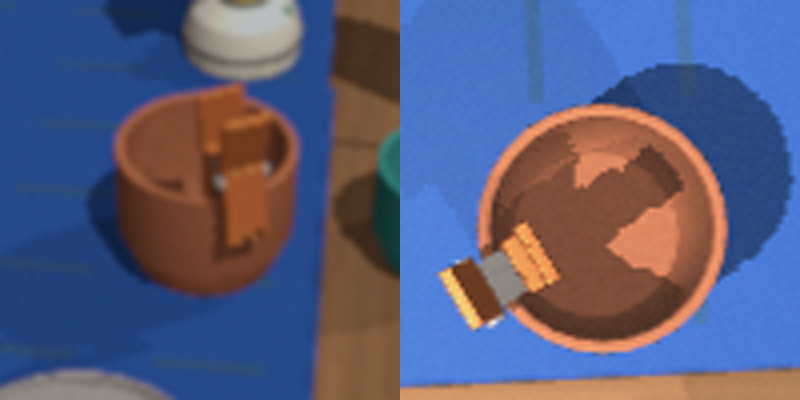

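The clip sits astride the wall on the near-left side of the pot: upright, one tail inside the rim and the moving half outside (side crop (240,185), top crop (500,275)). Now I'll close the fingers and go above the button, checking the clip's numbers on the way.

```bash
python3 - <<'E'
from h import *
for n,tag in(('side','s5'),('top','t5')):
    f=np.load(f'/tmp/{tag}.npz');X=cloud(n,f['d']);hs=cv2.cvtColor(f['p'],cv2.COLOR_RGB2HSV)
    o=(hs[...,0]<18)&(hs[...,1]>80)&(abs(X[...,1]+.0)<.09)&(abs(X[...,0]-.46)<.08)
    q=X[o&(X[...,2]>.268)]; print(n,'clip top z',np.percentile(q[:,2],98),q.mean(0))
    p=X[o&(X[...,2]>.204)&(X[...,2]<.2135)];p=p[np.hypot(p[:,0]-.466,p[:,1]+.017)<.061];M=np.c_[2*p[:,:2],np.ones(len(p))];c=np.linalg.lstsq(M,(p[:,:2]**2).sum(1),rcond=None)[0];print(' pot',c[:2])
    e=cloud(n,f['d'])[o&(X[...,2]>.23)]-np.r_[c[:2],0]; r=e[:,:2]@np.array([-.462,.887]); print(' radial/height',[(z,np.sort(r[abs(e[:,2]-z)<.005].round(3))[::8]) for z in(.24,.255,.272)])
E
python3 -m creep '{"fingers":[255,255,255,255,255],"dp":[[5,-30,-40],[6,-30,-40],[0,0,-35],[0,0,0],[0,0,0]],"yaw":[0,0,0,0,0]}' 40 && python3 -m creep '{"fingers":[255,255,255],"dp":[[0,0,0],[0,0,0],[0,0,0]],"yaw":[0,0,0]}'
```

```text
side clip top z 0.27708039479732705 [0.44365821 0.03427703 0.27291069]
 pot [ 0.46759961 -0.01553434]
 radial/height [(0.24, array([0.033, 0.036, 0.039, 0.06 , 0.062, 0.062, 0.064, 0.065, 0.066,
       0.069])), (0.255, array([0.028, 0.033, 0.034, 0.035, 0.035, 0.064, 0.065, 0.066, 0.067,
       0.068])), (0.272, array([0.03 , 0.033, 0.034, 0.035, 0.036, 0.067, 0.069, 0.069, 0.07 ,
       0.071, 0.072]))]
top clip top z 0.8969704371389552 [0.43576987 0.01564052 0.79815426]
 pot [ 0.46433855 -0.01804462]
 radial/height [(0.24, array([0.036, 0.037, 0.038, 0.039, 0.04 , 0.041, 0.042, 0.043, 0.044,
       0.059])), (0.255, array([0.035, 0.061, 0.062, 0.062])), (0.272, array([0.03 , 0.031, 0.032, 0.032, 0.033, 0.034, 0.035, 0.036, 0.065,
       0.066, 0.067, 0.068]))]
clock: 10.45
tool_pos: [0.4728, -0.2579, 0.2571]
ee_rot: [-1.571, 0.0, -2.66]
ft_force: [1.3, 0.1, 0.8]
finger_gap: 0.0552
clock: 10.75
tool_pos: [0.473, -0.2585, 0.2576]
ee_rot: [-1.569, 0.001, -2.66]
ft_force: [0.4, -0.1, -0.0]
finger_gap: 0.0312
```

The clip checks out: its top is at z 0.277 as planned, it's vertical, and the pot hasn't moved. Now to the button.

```bash
python3 -m creep '{"fingers":[255,255,255,255,255],"dp":[[-1,-7,-20],[0,0,-20],[0,0,0],[0,0,0],[0,0,0]],"yaw":[0,0,0,0,0]}' 40 && python3 -m creep '{"fingers":[255,255,255],"dp":[[0,0,0],[0,0,0],[0,0,0]],"yaw":[0,0,0]}'
python3 - <<'E'
from h import *
b,_=grab('side','s6');a,_=grab('top','t6')
im=np.hstack([cv2.resize(b[100:180,230:330],(500,400),interpolation=cv2.INTER_CUBIC)])
cv2.imwrite('pics/g6.png',im[:,:,::-1]); print(ctrl.observe()['tool_pos'],ctrl.observe()['ft_force'])
E
```

```text
clock: 11.25
tool_pos: [0.4721, -0.2656, 0.2175]
ee_rot: [-1.569, 0.001, -2.661]
ft_force: [-0.1, -0.6, 1.2]
finger_gap: 0.0008
clock: 11.55
tool_pos: [0.4716, -0.2656, 0.2164]
ee_rot: [-1.57, 0.0, -2.661]
ft_force: [-0.4, 0.4, -0.9]
finger_gap: 0.0008
[ 0.47148007 -0.26555155  0.21620454] [ 0.20302758 -0.20501229 -0.14550917]
```

View pics/g6.png

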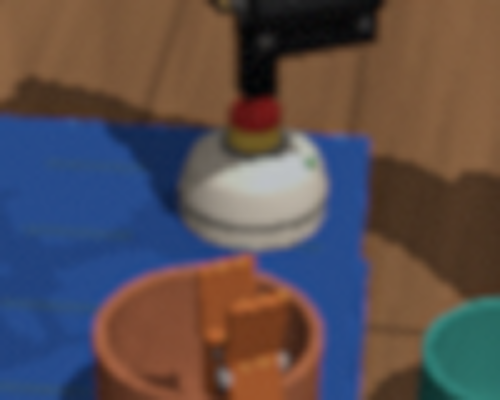

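The closed fingertips (258,92) are centred over the red button (256,112). Pressing in small steps.

```bash
python3 -m creep '{"fingers":[255,255,255,255,255],"dp":[[0,0,-8],[0,0,0],[0,0,0],[0,0,-2],[0,0,0]],"yaw":[0,0,0,0,0]}' && python3 -m creep '{"fingers":[255,255,255,255],"dp":[[0,0,-2],[0,0,0],[0,0,0],[0,0,0]],"yaw":[0,0,0,0]}' && python3 -m creep '{"fingers":[255,255,255,255],"dp":[[0,0,-2],[0,0,0],[0,0,0],[0,0,0]],"yaw":[0,0,0,0]}'
```

```text
clock: 12.15
tool_pos: [0.4716, -0.2656, 0.2061]
ee_rot: [-1.57, 0.0, -2.661]
ft_force: [-0.2, -0.2, 2.7]
finger_gap: 0.0004
clock: 12.55
tool_pos: [0.4716, -0.2656, 0.2042]
ee_rot: [-1.57, 0.0, -2.661]
ft_force: [-1.1, 0.6, 2.9]
finger_gap: 0.0005
clock: 12.95
tool_pos: [0.4716, -0.2656, 0.2022]
ee_rot: [-1.57, 0.0, -2.661]
ft_force: [0.6, 0.2, 3.4]
finger_gap: 0.0006
```

```bash
python3 -m creep '{"fingers":[255,255,255,255],"dp":[[0,0,-1],[0,0,0],[0,0,0],[0,0,0]],"yaw":[0,0,0,0]}'
python3 - <<'E'
from h import *
print(ctrl.observe()['tool_pos'],ctrl.observe()['ft_force'])
E
```

```text
clock: 13.35
tool_pos: [0.4715, -0.2656, 0.2011]
ee_rot: [-1.57, 0.0, -2.661]
ft_force: [-0.1, -0.4, 4.4]
finger_gap: 0.0005
[ 0.4715456  -0.26560114  0.20113834] [-0.12435496 -0.37417094  4.40842831]
```

```bash
python3 -m creep '{"fingers":[255,255,255,255,255],"dp":[[0,0,-2],[0,0,-1],[0,0,0],[0,0,0],[0,0,0]],"yaw":[0,0,0,0,0]}'; python3 -m creep '{"fingers":[255,255,255,255,255],"dp":[[0,0,0],[0,0,0],[0,0,0],[0,0,0],[0,0,0]],"yaw":[0,0,0,0,0]}';  python3 - <<'E'
from h import *
F=[]
for k in range(8):
    b,_=grab('side','s7'); F.append(ctrl.observe()['ft_force'][2])
print(np.mean(F),ctrl.observe()['tool_pos'])
im=cv2.resize(b[100:200,210:335],(750,600),interpolation=cv2.INTER_CUBIC)
cv2.imwrite('pics/g7.png',im[:,:,::-1])
E
```

```text
clock: 13.85
tool_pos: [0.4716, -0.2656, 0.1983]
ee_rot: [-1.57, 0.0, -2.661]
ft_force: [0.7, 0.0, 5.8]
finger_gap: 0.0002
clock: 14.35
tool_pos: [0.4716, -0.2656, 0.1983]
ee_rot: [-1.57, 0.0, -2.661]
ft_force: [1.1, 0.3, 6.0]
finger_gap: 0.0003
5.810650111339466 [ 0.47156399 -0.265644    0.19828457]
```

View pics/g7.png

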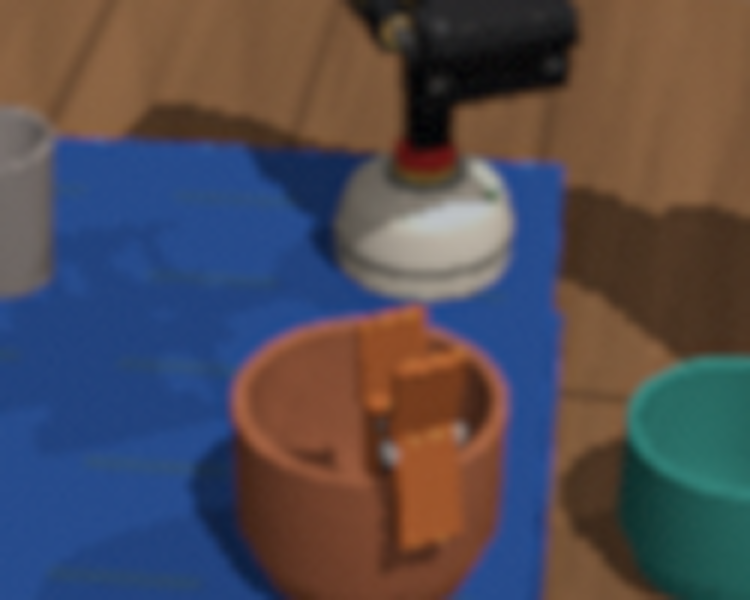

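The view shows the fingers holding the button partly down (425,160), with some yellow stem still visible, and the clip steady on the rim (415,430). The 5.8 N push and about 7.7 mm of travel both match halfway, and the hold has lasted over 1 s. Handing in.

```bash
python3 -m creep '{"fingers":[255,255,255],"dp":[[0,0,0],[0,0,0],[0,0,0]],"yaw":[0,0,0]}'; python3 -c "
from station import ctrl
print(ctrl.close_job())"
```

```text
clock: 15.05
tool_pos: [0.4716, -0.2656, 0.1983]
ee_rot: [-1.57, 0.0, -2.661]
ft_force: [0.8, -0.2, 5.3]
finger_gap: 0.0005
the job is handed in; nothing more can be done
None
```

The clip is gripping the terracotta pot's rim by itself, and I handed the job in at 15 s with the fingers still holding the bell's button about halfway down. The hand-in reports no verdict, so these are my own last checks:

- **Clip:** it stands upright astride the wall, let go. Its top is at z = 0.277 m, which puts the mouth point about 14 mm below the rim. The pot's measured centre had not changed.
- **Button:** it was about 7.7 mm down, worked out from the fingertip height, with a push of 5.3 to 6 N for over 1 s. That fits the 6 N given for halfway. I never pressed deeper than that, so it stayed well short of the stop.
- **Bystanders:** the arm never went near the comb, bangle box or tumbler and I saw no sign they moved, but I did not measure their positions again.

The two cameras disagreed by about 3 mm in x and y, so I used the average. I could not read the clip's jaw angle directly: the tails are about 42 mm apart, which looks right for biting the wall.

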